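# Find the empty crate cell by touch and slide the spare case into it

### The arm

A 7-joint arm with a two-finger parallel gripper is mounted at the origin on a cart in front of the work surface, level with it; the furniture and walls round the work are solid. World frame = base frame: x ahead of the robot, y to its left, z up, the work surface at z = 0. Lengths are in m, angles in rad, forces in N, time in s.
With the tool pointing down it reaches from about 0.4 to 0.85 m from the base axis. Payload 4.5 kg.
Tool frame: the origin (TCP) lies midway between the tips of the shut fingers; the grasp point (between the pads) lies 19 mm behind it; y points along the fingers, z is the direction in which the jaws open and shut, and the axes are right-handed (so a half turn about y gives the same grasp; the last joint's range is limited). The gripper opens to 88 mm and grips with 3 to 60 N. Pads are 18 mm wide; open, the fingers measure 123 mm over their backs; the gripper's body (75 mm by 187 mm) begins 45 mm behind the grasp point.
Start: joints at [1.255, 0.689, -0.195, 1.565, 0.157, 0.902, -0.215], TCP at [0.214, -0.587, 0.239] pointing down, gripper open.
Joint ranges: [-3.01, 3.01], [-0.46, 2.08], [-1.47, 1.51], [0.13, 2.56], [-1, 4.14], [0.04, 2.09], [-2.66, 2.66]. Speed limits (rad/s): [2.57, 2.57, 3.14, 3.14, 3.14, 3.14, 3.14].

### API

Orientations are given as a unit quaternion [x, y, z, w].
In Python, from plant import r, snapshot, get_calibration, job, boxes_of gives the robot as it stands. The module is installed in compiled form; this text tells all that it offers.
- The arm moves only by the shell command python3 -m handwheel 'ROWS' [OPENING] [FORCE]. ROWS is JSON, a list that holds one entry, the list of rows, each a list of 6 numbers: the shift along the tool's x, y, z as a fraction of full scale, then the turn, a rotation vector about the tool's x, y, z as a fraction of full scale. In form: [[[x, y, z, wx, wy, wz], ...]]. A call has 1 to 12 rows; each row is the pose to reach, as a shift and turn from the pose commanded when the call began, along the tool's axes at that moment, turning the shorter way round; what a row does not reach only later rows make up. Full scale, the value 1, is 100 cm for a shift and 180 degrees for a turn. A row lasts 1/12 s, in which the tool goes at most 41.7 mm and 7.16 degrees, less where a joint would pass 70% of its speed; a pose out of reach is approached as far as the arm can. A call with a number of a shift or a turn outside -1 to 1 is refused whole. A call with a gripper value outside its range is refused whole. OPENING is the opening, from -1 (shut) to 1 (fully open), set as the call begins (- or left out, the last holds). The fingers move at their own pace and stop on an object; FORCE is the grip in N (left out, the last holds). Time passes only in rows, so rows that repeat a pose let the fingers close. It gives the time, the measured TCP pose, the force and the opening at its end, in the units of the state.
- r.get_state(): the state, without advancing time (a new reading comes with each control period).
- snapshot(name): name is "scene" or "top" or "wrist"; returns the picture (400x640x3 uint8, red, green, blue); there is no depth.
- get_calibration(name): a dict with "fx", "fy", "cx", "cy" (pixels), "T" (4x4, takes a point from camera to world coordinates). Camera axes: x right, y down, z forward; pixel columns grow to the right and rows downward; lengths in m; the calibration is good to about 2 mm. The wrist camera is an equidistant fisheye: a pixel r from the principal point sees the ray r / f radians off the axis. A picture is of the moment at which its call begins: read the wrist's pose just before it. get_calibration takes no time and is no camera call; for the wrist camera it gives the pose at the moment of the call.
- job.finish_job(): hands the job in, once; it reports no verdict.
Trained networks look in the newest picture that a camera, given by its name, has taken for a name from the list of things; names that differ only in an ending like _2 or _b are one class to them, and where a whole thing is asked for, a point or a joint stands for the part that bears it (a point fixed in the world has none). Each returns a list of dicts, best first, with "confidence" (0 to 1); they miss things now and then, are a little off and sometimes report something else, mostly with a low value. They report only what shows in the picture. A call takes as long as a camera call.
- boxes_of(thing, camera): "bbox" ([left, top, right, bottom] in pixels, round what is visible of it).
The state is a dict: "clock": time; "q": joint angles; "qd": joint speeds; "joint_torque": joint torques, N m; "tool_pos": TCP position; "eef_rot": TCP orientation; "contact_force": force on the tool from outside, world axes, zero at the start; "moment": the same for the moment, N m; "opening": opening from 0.0 (shut) to 1.0 (fully open).
Only numpy, scipy, OpenCV 4.12 (cv2) and the standard library are available. Lean on these libraries where they do the work, as an engineer would, in place of code of your own. Each camera call takes 0.05 s, during which the arm holds its last target. There are 200 camera calls.

### The job

Three of the crate's four covered cells already hold a case and one is empty: press on the covers to find the one that goes all the way down, before you move the loose round case off its place on the lane. Then slide the loose case along the lane, without lifting it, into that empty cell so that it lies flat on the bottom, and leave the other things on the cart alone.

Things in the scene. Friction and masses are not known exactly. Their poses are not given: they have to be found in the camera images.
- crate: fixed white crate, 162 mm along its x, 228 mm along its y, origin under its centre on the cart top. A flat lane 72 mm wide and 150 mm long runs along its x through the middle, its surface 34 mm above the origin; two cells lie on either side of the lane, their inner edges 36 mm from its centre line, with no lip between lane and cells. Cells on one side are parted by a 6 mm wall level with the lane. The outer walls are 6 mm thick and rise 6 mm above the lane
- case_center (a point): centre of the loose round case with flat top, 61 mm across, 24 mm high (12 mm below its top), about 80 g; at the start it lies flat somewhere on the lane. Seated in an empty cell on its pressed-down cover, its top is 2 mm below the lane's surface. On its way in it tips over the lane edge and can hang there tilted by about 0.5 rad until its trailing bottom edge is pushed (some 12 mm further) off the lane
- cell_0 (a point): left near cell: centre of the mouth of a square crate cell (72 x 72 mm), level with the lane's surface; axes as the crate's. Its cover is a 70 mm grey square plate, 4 mm thick, flush with the lane at the start
- cover_0 (a joint): left near cell: how far the dust cover of this cell has been pressed down (m, 0 flush with the lane, at most 0.026 on the cell's floor). It slides straight down against about 4 N of felt friction and stays where it is left; a stored case beneath stops it after 2 mm, an empty cell lets it go down all 26 mm
- cell_1 (a point): left far cell: centre of the mouth of a square crate cell (72 x 72 mm), level with the lane's surface; axes as the crate's. Its cover is a 70 mm grey square plate, 4 mm thick, flush with the lane at the start
- cover_1 (a joint): left far cell: how far the dust cover of this cell has been pressed down (m, 0 flush with the lane, at most 0.026 on the cell's floor). It slides straight down against about 4 N of felt friction and stays where it is left; a stored case beneath stops it after 2 mm, an empty cell lets it go down all 26 mm
- cell_2 (a point): right near cell: centre of the mouth of a square crate cell (72 x 72 mm), level with the lane's surface; axes as the crate's. Its cover is a 70 mm grey square plate, 4 mm thick, flush with the lane at the start
- cover_2 (a joint): right near cell: how far the dust cover of this cell has been pressed down (m, 0 flush with the lane, at most 0.026 on the cell's floor). It slides straight down against about 4 N of felt friction and stays where it is left; a stored case beneath stops it after 2 mm, an empty cell lets it go down all 26 mm
- cell_3 (a point): right far cell: centre of the mouth of a square crate cell (72 x 72 mm), level with the lane's surface; axes as the crate's. Its cover is a 70 mm grey square plate, 4 mm thick, flush with the lane at the start
- cover_3 (a joint): right far cell: how far the dust cover of this cell has been pressed down (m, 0 flush with the lane, at most 0.026 on the cell's floor). It slides straight down against about 4 N of felt friction and stays where it is left; a stored case beneath stops it after 2 mm, an empty cell lets it go down all 26 mm
- tip_box: blue pipette-tip box with clear lid, 85 x 118 x 64 mm; bystander; origin at the middle of its underside
- beaker: clear beaker, 55 mm wide, 66 mm high; bystander; origin at the middle of its underside
- marker: black marker lying down, 138 mm long, 16 mm thick; bystander; origin at the middle of its underside
- pen: slim pen lying down, 142 mm long, 12 mm thick; bystander; origin at the middle of its underside
- small_bottle: small white screw-cap bottle, 48 mm wide, 101 mm high; bystander; origin at the middle of its underside
- case: the loose round case itself; origin at the middle of its underside, 12 mm below point case_center

How it is judged:
On the way:
1. the empty cell's cover is pressed down while the loose case is still where it was (value of joint any of cover_0, cover_1, cover_2, cover_3 above 0.02 m and distance of case_center from where it was at the start of the episode below 0.015 m), for 0.1 s.
At the end, for the whole second after the job is handed in: The loose case lies flat (within 6 degrees) and at rest on the fully lowered cover of the empty cell: its centre within 12 mm of the cell's in plan and no more than 25 mm above the crate's underside (20 mm when seated), the cover at least 22 mm down (((horizontal distance between case_center and cell_0 below 0.012 m and value of joint cover_0 above 0.022 m) or (horizontal distance between case_center and cell_1 below 0.012 m and value of joint cover_1 above 0.022 m) or (horizontal distance between case_center and cell_2 below 0.012 m and value of joint cover_2 above 0.022 m) or (horizontal distance between case_center and cell_3 below 0.012 m and value of joint cover_3 above 0.022 m)) and z of case_center in the frame of crate below 0.025 m and angle between case_center's own z axis and vertical below 0.1 rad and linear speed of case below 0.02 m/s); the robot touches nothing.
It fails at once if the loose case is lifted 12 mm or more off the lane (z of case_center in the frame of crate above 0.058 m).
It fails at once if another thing on the cart is moved by more than 30 mm (distance of any of tip_box, beaker, marker, pen, small_bottle from where it was at the start of the episode above 0.03 m).
It also fails if it takes over 67 s, if anything falls off the work surface, if the arm or the gripper's body presses on something with over 40 N, if the wrist force passes 120 N, or if a joint passes its speed limit or range.

## Working session

There is one attempt and no reset: what is moved stays moved. The work goes in short steps, Python scripts to look and compute and a shell command to move; the robot and the scene stay as the last step left them, time stands still between calls to the robot, and variables do not carry over. Pictures are saved under pics/ and viewed, about 8 in all and at most 12, crops included, and the job is handed in when it is done.

```bash
mkdir -p pics; cat > h.py <<'E'
import cv2,numpy as np
from plant import r,snapshot,get_calibration,job,boxes_of
def save(n,f): cv2.imwrite('pics/'+f,cv2.cvtColor(snapshot(n),cv2.COLOR_RGB2BGR))
def atz(c,u,v,z):
    T=np.array(c['T']);d=T[:3,:3]@np.array([(u-c['cx'])/c['fx'],(v-c['cy'])/c['fy'],1]);o=T[:3,3]
    return o+d*(z-o[2])/d[2]
def R(q):
    from scipy.spatial.transform import Rotation as Ro
    return Ro.from_quat(q).as_matrix()
E
python3 - <<'E'
from h import *
s=r.get_state();print(s['clock'],s['tool_pos'],s['eef_rot'],R(s['eef_rot']).round(3),s['opening'])
save('top','t0.png');save('scene','s0.png')
for n in('top','scene'):
    c=get_calibration(n);print(n,c['fx'],c['cx'],np.round(c['T'],3).tolist())
    for t in('crate','case','tip_box','beaker','marker','pen','small_bottle'):
        b=boxes_of(t,n)[:1]
        for x in b:
            l,tp,rr,bt=x['bbox'];print(t,np.round(x['bbox']),round(x['confidence'],2),atz(c,(l+rr)/2,(tp+bt)/2,.03).round(3))
E
```

```text
0.0 [ 0.21395865 -0.58654057  0.23788789] [-0.12324728  0.69696449 -0.69565569  0.12293805] [[-0.939 -0.001  0.343]
 [-0.343  0.002 -0.939]
 [ 0.    -1.    -0.002]] 1.0008039450260717
top 520.1622252264847 320.34607487174617 [[0.004, -0.994, 0.108, 0.364], [-1.0, -0.005, -0.009, -0.047], [0.01, -0.108, -0.994, 1.299], [0.0, 0.0, 0.0, 1.0]]
crate [220. 151. 317. 227.] 0.77 [0.518 0.07  0.03 ]
case [254. 180. 278. 212.] 0.55 [0.501 0.075 0.03 ]
tip_box [338. 120. 390. 164.] 0.83 [ 0.637 -0.166  0.03 ]
beaker [395. 122. 419. 147.] 0.63 [ 0.657 -0.273  0.03 ]
marker [241. 224. 294. 229.] 0.67 [0.426 0.07  0.03 ]
small_bottle [253. 186. 277. 211.] 0.62 [0.495 0.077 0.03 ]
scene 446.14361367284505 312.3374725094235 [[-0.618, -0.562, 0.55, 0.006], [-0.786, 0.435, -0.439, 0.343], [0.008, -0.704, -0.71, 0.691], [0.0, 0.0, 0.0, 1.0]]
crate [184. 185. 328. 297.] 0.63 [0.509 0.08  0.03 ]
case [246. 222. 280. 255.] 0.75 [0.505 0.067 0.03 ]
tip_box [285. 128. 343. 186.] 0.96 [ 0.639 -0.167  0.03 ]
beaker [337. 121. 355. 152.] 0.93 [ 0.652 -0.277  0.03 ]
marker [258. 259. 320. 296.] 0.75 [0.4  0.08 0.03]
pen [358. 237. 406. 266.] 0.79 [ 0.339 -0.094  0.03 ]
small_bottle [416. 171. 443. 220.] 0.88 [ 0.387 -0.281  0.03 ]
```

View pics/t0.png

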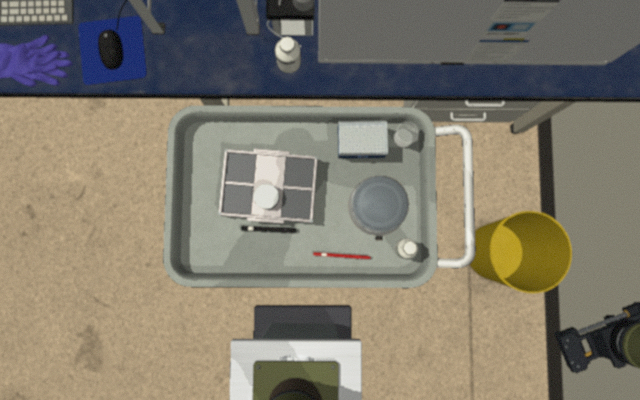

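View pics/s0.png

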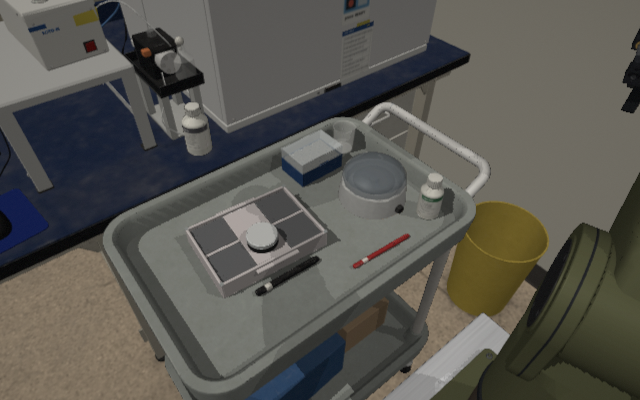

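The top view shows the crate (about 220–317, 151–227) with its lane along world x and a yaw of about -4°. The loose case is on the lane at about (266,197). I'll zoom in on both views to measure.

```bash
python3 - <<'E'
import cv2,numpy as np
a=cv2.imread('pics/t0.png')[140:240,210:330];b=cv2.imread('pics/s0.png')[180:300,180:332]
a=cv2.resize(a,None,fx=5,fy=5,interpolation=3);cv2.imwrite('pics/z0.png',a)
b=cv2.resize(b,None,fx=5,fy=5,interpolation=3);cv2.imwrite('pics/z1.png',b)
E
```

```text
(no output)
```

View pics/z0.png

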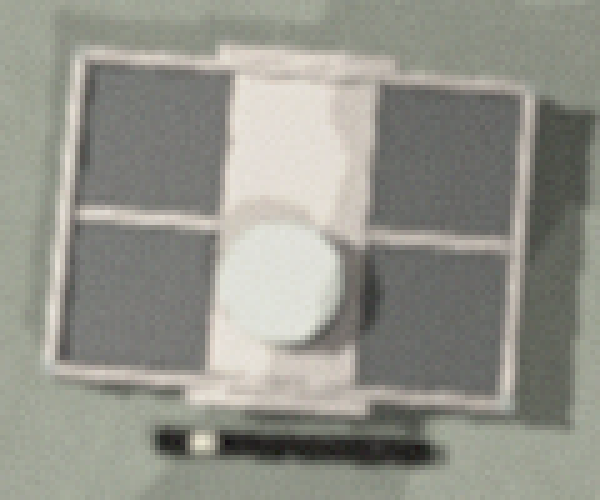

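View pics/z1.png

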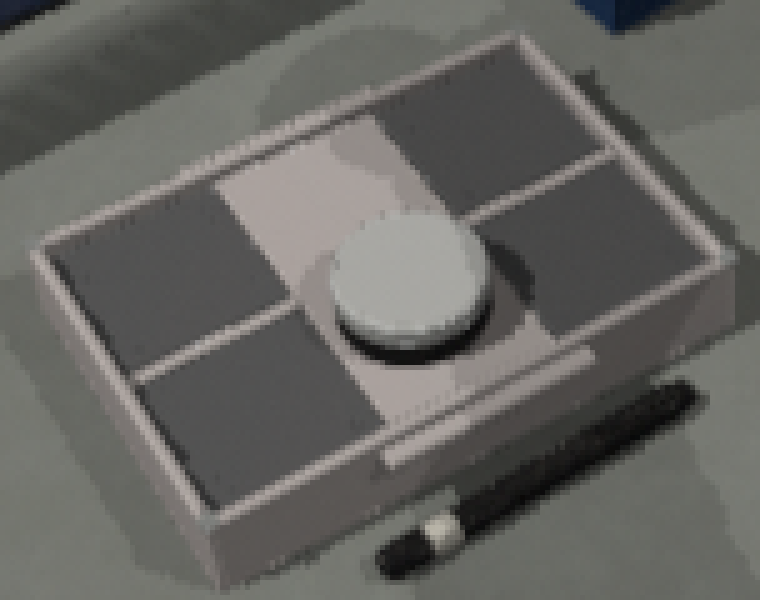

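In the top crop the rim corners are at (75,50), (535,90), (48,375) and (512,408), with the case top at (283,283). In the scene crop the same corners are at (35,248), (518,35), (215,520) and (735,255), with the case top at (411,280). I'll triangulate these.

```bash
python3 - <<'E'
from h import *
ct,cs=get_calibration('top'),get_calibration('scene')
P={'TL':((75,50),(35,248)),'TR':((535,90),(518,35)),'BL':((48,375),(215,520)),'BR':((512,408),(735,255)),'wl':((220,222),(297,298)),'wr':((364,238),(460,222)),'case':((283,283),(411,280))}
W={}
def ray(c,u,v):
    T=np.array(c['T']);d=T[:3,:3]@np.array([(u-c['cx'])/c['fx'],(v-c['cy'])/c['fy'],1]);return T[:3,3],d/np.linalg.norm(d)
for k,(a,b) in P.items():
    o1,d1=ray(ct,210+(a[0]+.5)/5-.5,140+(a[1]+.5)/5-.5);o2,d2=ray(cs,180+(b[0]+.5)/5-.5,180+(b[1]+.5)/5-.5)
    A=[np.eye(3)-np.outer(d,d) for d in(d1,d2)];W[k]=np.linalg.solve(A[0]+A[1],A[0]@o1+A[1]@o2);print(k,W[k].round(4))
c=sum(W[k] for k in('TL','TR','BL','BR'))/4
v=(W['TL']+W['TR']-W['BL']-W['BR'])[:2];w=(W['TL']+W['BL']-W['TR']-W['BR'])[:2]
t1=np.arctan2(v[1],v[0]);t2=np.arctan2(-w[0],w[1]);print(c,t1,t2,np.linalg.norm(v)/2,np.linalg.norm(w)/2,(W['wl']+W['wr'])/2)
t=(t1*.42+t2*.58);X=np.array([np.cos(t),np.sin(t)]);Y=np.array([-X[1],X[0]]);print('yaw',t,'case rel',(W['case'][:2]-c[:2])@X,(W['case'][:2]-c[:2])@Y)
for n,i,j in((0,-39,72),(1,39,72),(2,-39,-72),(3,39,-72)):print(n,c[:2]+(i*X+j*Y)/1000)
E
```

```text
TL [0.613  0.1757 0.0363]
TR [ 0.5965 -0.0481  0.0346]
BL [0.453  0.1852 0.0427]
BR [ 0.4387 -0.0384  0.0394]
wl [0.5297 0.1053 0.0326]
wr [0.5218 0.0345 0.0353]
case [0.498  0.0724 0.0489]
[0.52531268 0.0686002  0.0382473 ] -0.06039843117934907 -0.06895848855026109 0.15916902903460128 0.22424256898448275 [0.52577462 0.06989306 0.03396765]
yaw -0.06536326445447804 case rel -0.027499726170158455 0.002018170304778735
0 [0.49109876 0.1429938 ]
1 [0.5689322  0.13789909]
2 [ 0.48169315 -0.0006987 ]
3 [ 0.55952659 -0.00579341]
```

```bash
python3 -m handwheel '[[[-0.453,0.05,-0.458,0,-0.368,0],[-0.453,0.05,-0.458,0,-0.368,0],[-0.453,0.05,-0.458,0,-0.368,0],[-0.453,0.05,-0.458,0,-0.368,0],[-0.453,0.05,-0.458,0,-0.368,0],[-0.453,0.05,-0.458,0,-0.368,0],[-0.453,0.05,-0.458,0,-0.368,0],[-0.453,0.05,-0.458,0,-0.368,0],[-0.453,0.05,-0.458,0,-0.368,0],[-0.453,0.05,-0.458,0,-0.368,0],[-0.453,0.05,-0.458,0,-0.368,0],[-0.453,0.05,-0.458,0,-0.368,0]]]' -1 20
cat > go.py <<'E'
import sys
from h import *
from scipy.spatial.transform import Rotation as Ro
# print the shift in tool axes from the current pose to world target, and turn
s=r.get_state();p=np.array(s['tool_pos']);M=R(s['eef_rot'])
t=-0.0654;z=np.array([np.cos(t),np.sin(t),0]);y=np.array([0,0,-1.]);G=np.column_stack([np.cross(y,z),y,z])
print('clock',round(s['clock'],2),'tcp',p.round(4),'F',np.round(s['contact_force'],1),'open',round(s['opening'],3))
X=z[:2];Y=np.array([-z[1],z[0]]);d=p[:2]-np.array([.5255,.0692]);print('tcp in crate',(d@X).round(4),(d@Y).round(4),(p[2]).round(4),'q7',np.round(s['q'][6],2))
for a in sys.argv[1:]:
    i,j,h=map(float,a.split(','));tg=np.r_[np.array([.5255,.0692])+i*X+j*Y,h]
    print(a,'shift',(M.T@(tg-p)).round(4),'turn',(Ro.from_matrix(M.T@G).as_rotvec()/np.pi).round(4))
E
python3 go.py -.039,-.072,.19
```

```text
clock: 1.8
tool_pos: [0.4228, -0.1324, 0.2001]
eef_rot: [0.483, -0.516, 0.516, -0.484]
contact_force: [0.3, -0.9, -0.1]
opening: 0.116
clock 1.8 tcp [ 0.4228 -0.1324  0.2001] F [ 0.3 -0.9 -0.1] open 0.116
tcp in crate -0.0893 -0.2079 0.2001 q7 -0.33
-.039,-.072,.19 shift [-0.1359  0.0101  0.0503] turn [-0.0002  0.      0.0001]
```

```bash
python3 -m handwheel '[[[-0.04,0,0.015,0,0,0],[-0.08,0.03,0.03,0,0,0],[-0.115,0.06,0.042,0,0,0],[-0.136,0.09,0.05,0,0,0],[-0.136,0.125,0.05,0,0,0],[-0.136,0.145,0.05,0,0,0],[-0.136,0.145,0.05,0,0,0],[-0.136,0.145,0.05,0,0,0],[-0.136,0.145,0.05,0,0,0]]]'
python3 go.py -.039,-.072,.03 -.039,-.072,.05; python3 -c "
from h import *
save('wrist','w0.png')"
```

```text
clock: 2.55
tool_pos: [0.4813, -0.0022, 0.0562]
eef_rot: [0.483, -0.516, 0.517, -0.484]
contact_force: [0.1, -0.3, -0.4]
opening: 0.005
clock 2.55 tcp [ 0.4813 -0.0022  0.0562] F [ 0.1 -0.3 -0.4] open 0.005
tcp in crate -0.0394 -0.0741 0.0562 q7 -0.73
-.039,-.072,.03 shift [-0.0021  0.0262  0.0004] turn [-0.0004 -0.0002  0.0001]
-.039,-.072,.05 shift [-0.0021  0.0062  0.0004] turn [-0.0004 -0.0002  0.0001]
```

View pics/w0.png

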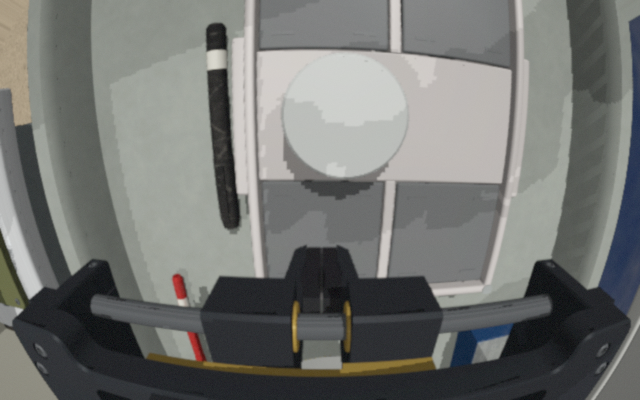

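The wrist view shows the shut fingers (about (322,265)) over the right near cell. The case is on the lane at (345,115). I'll probe cover 2 with a gentle press first.

```bash
python3 -m handwheel '[[[0,0.015,0,0,0,0],[0,0.02,0,0,0,0],[0,0.024,0,0,0,0],[0,0.027,0,0,0,0],[0,0.029,0,0,0,0],[0,0.029,0,0,0,0]]]'
```

```text
clock: 3.1
tool_pos: [0.4816, -0.0023, 0.0317]
eef_rot: [0.482, -0.514, 0.518, -0.484]
contact_force: [-7.6, 0.2, 57.9]
opening: 0.005
```

Cover 2 stopped after 2 mm, so that cell is full. Cell 3 is next.

```bash
python3 -m handwheel '[[[0,-0.03,0,0,0,0],[-0.001,-0.035,0.03,0,0,0],[-0.001,-0.035,0.06,0,0,0],[-0.001,-0.03,0.078,0,0,0],[-0.001,-0.012,0.078,0,0,0],[-0.001,-0.005,0.078,0,0,0],[-0.001,-0.002,0.078,0,0,0],[-0.001,-0.002,0.078,0,0,0]]]'
```

```text
clock: 3.77
tool_pos: [0.5606, -0.0064, 0.0319]
eef_rot: [0.482, -0.514, 0.518, -0.484]
contact_force: [-1.9, -1.4, 25.5]
opening: 0.009
```

Cover 3 carries 25 N at 2 mm, so that cell is full too. Cell 1 is next.

```bash
python3 -m handwheel '[[[0,-0.03,0,0,0,0],[-0.035,-0.045,0,0,0,0],[-0.07,-0.045,0,0,0,0],[-0.105,-0.045,0,0,0,0],[-0.144,-0.04,0,0,0,0],[-0.144,-0.012,0,0,0,0],[-0.144,-0.003,0,0,0,0],[-0.144,0,0,0,0,0],[-0.144,0.001,0,0,0,0]]]'
```

```text
clock: 4.52
tool_pos: [0.5665, 0.1434, 0.0318]
eef_rot: [-0.483, 0.516, -0.514, 0.486]
contact_force: [-12.7, 6.5, 45.3]
opening: 0.005
```

Cell 1 is full as well, so cell 0 should be the empty one. I'll move over it and correct the pose.

```bash
python3 -m handwheel '[[[0,-0.025,0,0,0,0],[0.003,-0.03,-0.03,0,0,0],[0.003,-0.03,-0.06,0,0,0],[0.003,-0.03,-0.076,0,0,0],[0.003,-0.03,-0.076,0,0,0],[0.003,-0.03,-0.076,0,0,0]]]'; python3 go.py -.039,.072,.038 -.039,.072,.008
```

```text
clock: 5.02
tool_pos: [0.4911, 0.1388, 0.0576]
eef_rot: [0.484, -0.516, 0.516, -0.483]
contact_force: [1.4, 0.6, 0.4]
opening: -0.0
clock 5.02 tcp [0.4911 0.1388 0.0576] F [1.4 0.6 0.4] open -0.0
tcp in crate -0.0388 0.0672 0.0576 q7 -0.93
-.039,.072,.038 shift [-0.0048  0.0195 -0.0001] turn [0.0003 0.0001 0.0006]
-.039,.072,.008 shift [-0.0048  0.0495 -0.0001] turn [0.0003 0.0001 0.0006]
```

```bash
python3 -m handwheel '[[[-0.005,0.02,0,0,0,0],[-0.005,0.027,0,0,0,0],[-0.005,0.032,0,0,0,0],[-0.005,0.037,0,0,0,0],[-0.005,0.042,0,0,0,0],[-0.005,0.046,0,0,0,0],[-0.005,0.0495,0,0,0,0],[-0.005,0.0505,0,0,0,0],[-0.005,0.0505,0,0,0,0],[-0.005,0.0505,0,0,0,0]]]'
```

```text
clock: 5.85
tool_pos: [0.4933, 0.1449, 0.0083]
eef_rot: [0.483, -0.515, 0.517, -0.484]
contact_force: [0.3, 0.9, 20.4]
opening: 0.008
```

Cover 0 is on the floor: z is 8.3 mm with 20 N of reaction. I'll rise over the case with the jaws open.

```bash
python3 -m handwheel '[[[0,0,0,0,0,0],[0,-0.04,0,0,0,0],[0,-0.08,0,0,0,0],[0.03,-0.1,0.005,0,0,0],[0.07,-0.1,0.011,0,0,0],[0.07,-0.1,0.011,0,0,0],[0.07,-0.1,0.011,0,0,0],[0.07,-0.1,0.011,0,0,0]]]' - ; python3 -m handwheel '[[[0,0,0,0,0,0],[0,0,0,0,0,0],[0,0,0,0,0,0],[0,0,0,0,0,0]]]' 1; python3 go.py -.0275,.002,.1 -.0275,.002,.044; python3 - <<'E'
from h import *
save('wrist','w1.png');save('top','t1.png')
a=cv2.imread('pics/w1.png');b=cv2.resize(cv2.imread('pics/t1.png')[140:240,210:330],None,fx=4,fy=4,interpolation=3)
cv2.imwrite('pics/w1.png',a)
for n in('top','wrist'):
    for x in boxes_of('case',n)[:2]: print(n,x)
E
```

```text
clock: 6.52
tool_pos: [0.4975, 0.0738, 0.1059]
eef_rot: [-0.484, 0.517, -0.516, 0.482]
contact_force: [0.9, 0.4, 0.3]
opening: 0.006
clock: 6.85
tool_pos: [0.4984, 0.0753, 0.1062]
eef_rot: [-0.484, 0.516, -0.515, 0.484]
contact_force: [-0.8, -0.1, -0.8]
opening: 0.288
clock 6.85 tcp [0.4984 0.0753 0.1062] F [-0.8 -0.1 -0.8] open 0.288
tcp in crate -0.0274 0.0043 0.1062 q7 -0.81
-.0275,.002,.1 shift [ 0.0023  0.0062 -0.0001] turn [0.0002 0.0007 0.    ]
-.0275,.002,.044 shift [ 0.0023  0.0622 -0.    ] turn [0.0002 0.0007 0.    ]
wrist {'bbox': [277.4, 179.6, 365.9, 266.1], 'confidence': 0.62}
```

View pics/w1.png

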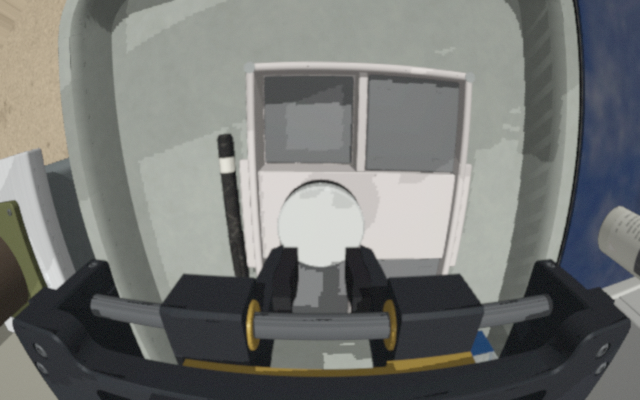

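The view confirms that the left near cell (263–357, 74–167) is down and empty. The case is at about (321,223), centred between the fingers. I'll check its position and keep opening.

```bash
python3 - <<'E'
from h import *
c=get_calibration('wrist');T=np.array(c['T'])
t=-.0654;X=np.array([np.cos(t),np.sin(t)]);Y=np.array([-X[1],X[0]])
def w(u,v,z):
    a,b=(u-c['cx']),(v-c['cy']);rr=np.hypot(a,b);th=rr/c['fx'];d=T[:3,:3]@np.array([a/rr*np.sin(th),b/rr*np.sin(th),np.cos(th)])
    p=(T[:3,3]+d*(z-T[2,3])/d[2])[:2]-[.5255,.0692];return (p@X).round(4),(p@Y).round(4)
print('case',w(321,224,.058))
for p in((263,74),(356,73),(262,167),(358,169),(460,172),(465,78)):print(p,w(*p,.034))
E
python3 -m handwheel '[[[0.002,0,0,0,0,0],[0.002,0,0,0,0,0],[0.002,0,0,0,0,0],[0.002,0,0,0,0,0],[0.002,0,0,0,0,0],[0.002,0,0,0,0,0],[0.002,0,0,0,0,0],[0.002,0,0,0,0,0]]]' 1;python3 go.py -.0275,.001,.045
```

```text
case (np.float64(-0.027), np.float64(0.0063))
(263, 74) (np.float64(-0.0673), np.float64(0.1079))
(356, 73) (np.float64(-0.0028), np.float64(0.1079))
(262, 167) (np.float64(-0.0699), np.float64(0.0409))
(358, 169) (np.float64(-0.0002), np.float64(0.0392))
(460, 172) (np.float64(0.0806), np.float64(0.0384))
(465, 78) (np.float64(0.0795), np.float64(0.1107))
clock: 7.72
tool_pos: [0.4986, 0.0724, 0.1065]
eef_rot: [0.484, -0.516, 0.516, -0.484]
contact_force: [-0.5, -0.3, -0.2]
opening: 1.0
clock 7.72 tcp [0.4986 0.0724 0.1065] F [-0.5 -0.3 -0.2] open 1.0
tcp in crate -0.027 0.0014 0.1065 q7 -0.81
-.0275,.001,.045 shift [ 0.0004  0.0615 -0.0005] turn [-0.      0.0002  0.    ]
```

```bash
python3 -m handwheel '[[[-0.001,0.03,0,0,0,0],[-0.002,0.05,0,0,0,0],[-0.002,0.0605,0,0,0,0],[-0.002,0.0605,0,0,0,0],[-0.002,0.0605,0,0,0,0]]]' 1; python3 -m handwheel '[[[0,0,0,0,0,0],[0,0,0,0,0,0],[0,0,0,0,0,0],[0,0,0,0,0,0],[0,0,0,0,0,0],[0,0,0,0,0,0]]]' -1 4;python3 go.py -.0375,.004,.046 -.0375,.024,.046
```

```text
clock: 8.13
tool_pos: [0.4985, 0.0744, 0.0458]
eef_rot: [-0.484, 0.516, -0.516, 0.483]
contact_force: [-0.8, -0.4, 0.3]
opening: 1.004
clock: 8.63
tool_pos: [0.499, 0.0744, 0.0466]
eef_rot: [0.483, -0.516, 0.516, -0.484]
contact_force: [-0.4, 0.3, 5.7]
opening: 0.693
clock 8.63 tcp [0.499  0.0744 0.0466] F [-0.4  0.3  5.7] open 0.693
tcp in crate -0.0267 0.0034 0.0466 q7 -0.86
-.0375,.004,.046 shift [-0.0006  0.0005 -0.0108] turn [-0.0003  0.0002 -0.    ]
-.0375,.024,.046 shift [-0.0206  0.0005 -0.0107] turn [-0.0003  0.0002 -0.    ]
```

The grip is at 61 mm, which is the full diameter. Now I drag it along x and part of the way towards the cell.

```bash
python3 -m handwheel '[[[0,0,-0.004,0,0,0],[0,0,-0.008,0,0,0],[0,0,-0.011,0,0,0],[-0.006,0,-0.011,0,0,0],[-0.012,0,-0.011,0,0,0],[-0.018,0,-0.011,0,0,0],[-0.018,0,-0.011,0,0,0],[-0.018,0,-0.011,0,0,0]]]'; python3 go.py -.0375,.024,.046
```

```text
clock: 9.3
tool_pos: [0.4876, 0.0933, 0.046]
eef_rot: [-0.484, 0.516, -0.515, 0.483]
contact_force: [-1.1, 0.4, 5.7]
opening: 0.691
clock 9.3 tcp [0.4876 0.0933 0.046 ] F [-1.1  0.4  5.7] open 0.691
tcp in crate -0.0394 0.0215 0.046 q7 -0.9
-.0375,.024,.046 shift [-0.0025 -0.      0.0019] turn [0.0006 0.0005 0.0002]
```

```bash
python3 -m handwheel '[[[0,0,0,0,0,0],[0,0,0,0,0,0],[0,0,0,0,0,0],[0,-0.03,0.001,0,0,0],[0,-0.04,0.001,0,0,0],[0.03,-0.04,0.001,0,0,0],[0.05,-0.04,0.001,0,0,0],[0.05,-0.04,0.001,0,0,0]]]' 1; python3 -m handwheel '[[[0,0,0,0,0,0],[0,0,0,0,0,0],[0,0,0,0,0,0],[0,0,0,0,0,0],[0,0,0,0,0,0],[0,0,0,0,0,0],[0,0,0,0,0,0],[0,0,0,0,0,0]]]' -0.32;python3 go.py -.038,-.026,.037 -.038,.036,.037; python3 -c "
from h import *
save('wrist','w2.png')"
```

```text
clock: 9.97
tool_pos: [0.4855, 0.0373, 0.0859]
eef_rot: [0.484, -0.517, 0.518, -0.48]
contact_force: [0.2, -0.6, -0.1]
opening: 1.002
clock: 10.63
tool_pos: [0.4867, 0.0433, 0.086]
eef_rot: [0.484, -0.516, 0.516, -0.484]
contact_force: [0.8, 0.0, -0.2]
opening: 0.417
clock 10.63 tcp [0.4867 0.0433 0.086 ] F [ 0.8  0.  -0.2] open 0.417
tcp in crate -0.037 -0.0284 0.086 q7 -0.81
-.038,-.026,.037 shift [-0.0024  0.049  -0.001 ] turn [-0.      0.0003  0.    ]
-.038,.036,.037 shift [-0.0644  0.049  -0.0009] turn [-0.      0.0003  0.    ]
```

View pics/w2.png

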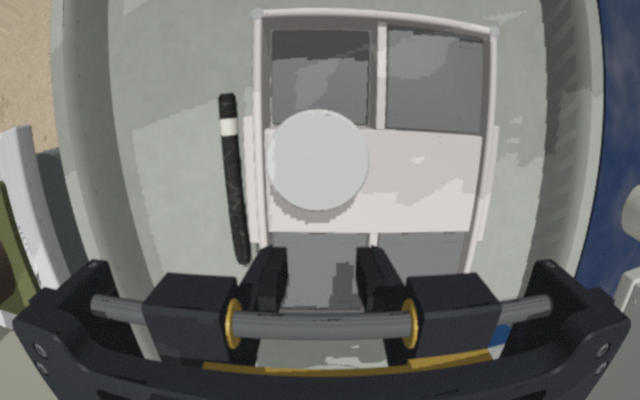

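The case at (318,160) is lined up with the cell (x centre about 320), and the fingers are behind it. I'll lower them and push with the two-finger cradle.

```bash
python3 -m handwheel '[[[0,0.02,0,0,0,0],[0,0.04,0,0,0,0],[0,0.048,0,0,0,0],[0,0.048,0,0,0,0],[0,0.048,0,0,0,0]]]' -0.32; python3 -m handwheel '[[[-0.006,0,0,0,0,0],[-0.012,0,0,0,0,0],[-0.017,0,0,0,0,0],[-0.022,0,0,0,0,0],[-0.027,0,0,0,0,0],[-0.032,0,0,0,0,0],[-0.037,0,0,0,0,0],[-0.042,0,0,0,0,0],[-0.046,0,0,0,0,0],[-0.05,0,0,0,0,0],[-0.05,0,0,0,0,0]]]';python3 go.py -.038,.036,.037; python3 -c "
from h import *
save('wrist','w3.png')"
```

```text
clock: 11.1
tool_pos: [0.4865, 0.0431, 0.038]
eef_rot: [-0.484, 0.516, -0.516, 0.483]
contact_force: [-0.2, 0.5, 0.2]
opening: 0.345
clock: 12.02
tool_pos: [0.4901, 0.0944, 0.038]
eef_rot: [-0.484, 0.516, -0.515, 0.484]
contact_force: [0.6, 0.9, -0.1]
opening: 0.344
clock 12.02 tcp [0.4901 0.0944 0.038 ] F [ 0.6  0.9 -0.1] open 0.344
tcp in crate -0.037 0.0228 0.038 q7 -0.9
-.038,.036,.037 shift [-0.0132  0.001  -0.001 ] turn [-0.0001  0.0006 -0.0003]
```

View pics/w3.png

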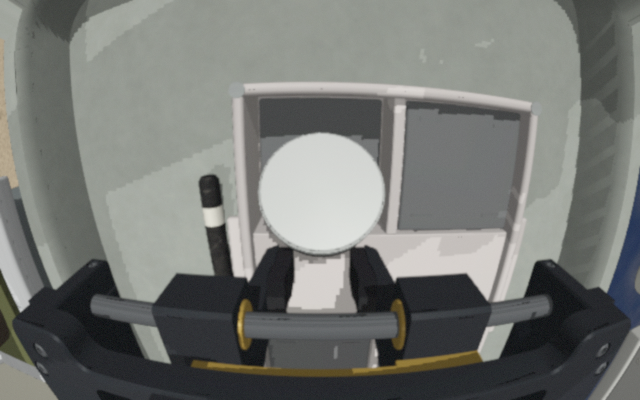

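The case at (321,193) is centred over the cell mouth with its trailing edge still on the lane. I'll push on.

```bash
python3 -m handwheel '[[[-0.004,0,0,0,0,0],[-0.008,0,0,0,0,0],[-0.012,0,0,0,0,0],[-0.015,0,0,0,0,0],[-0.017,0,0,0,0,0],[-0.017,0,0,0,0,0],[-0.017,0,0,0,0,0]]]';python3 go.py -.038,.04,.037; python3 -c "
from h import *
save('wrist','w4.png')"
```

```text
clock: 12.65
tool_pos: [0.491, 0.1101, 0.038]
eef_rot: [0.484, -0.516, 0.516, -0.484]
contact_force: [0.4, -0.1, -0.2]
opening: 0.341
clock 12.65 tcp [0.491  0.1101 0.038 ] F [ 0.4 -0.1 -0.2] open 0.341
tcp in crate -0.0371 0.0385 0.038 q7 -0.92
-.038,.04,.037 shift [-0.0015  0.001  -0.0009] turn [-0.      0.0002  0.    ]
```

View pics/w4.png

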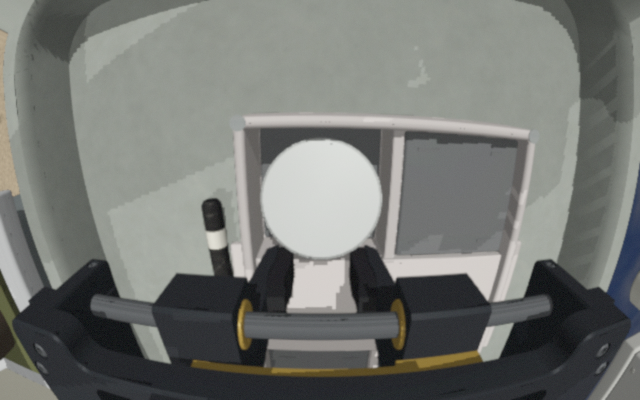

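The case now looks lower in the cell, and the force is about zero. I'll rise and look from above.

```bash
python3 -m handwheel '[[[0.01,0,0,0,0,0],[0.01,-0.03,0,0,0,0],[0.01,-0.06,0,0,0,0],[0.03,-0.09,0,0,0,0],[0.05,-0.1,0,0,0,0],[0.05,-0.1,0,0,0,0],[0.05,-0.1,0,0,0,0]]]' -1;python3 go.py -.038,.072,.06; python3 - <<'E'
from h import *
save('wrist','w5.png');save('scene','s5.png')
a=cv2.imread('pics/w5.png')[0:260,200:500];b=cv2.resize(cv2.imread('pics/s5.png')[190:300,180:300],None,fx=3.6,fy=3.6,interpolation=3)
a=cv2.resize(a,None,fx=1.2,fy=1.2);H=max(a.shape[0],b.shape[0])
pad=lambda m:cv2.copyMakeBorder(m,0,H-m.shape[0],0,0,0)
cv2.imwrite('pics/c5.png',np.hstack([pad(a),pad(b)]))
E
```

```text
clock: 13.28
tool_pos: [0.4879, 0.0581, 0.1384]
eef_rot: [0.482, -0.516, 0.517, -0.483]
contact_force: [-0.6, -0.1, -0.8]
opening: 0.008
clock 13.28 tcp [0.4879 0.0581 0.1384] F [-0.6 -0.1 -0.8] open 0.008
tcp in crate -0.0368 -0.0135 0.1384 q7 -0.77
-.038,.072,.06 shift [-0.0856  0.0784 -0.0016] turn [-0.0003 -0.001   0.0002]
```

View pics/c5.png

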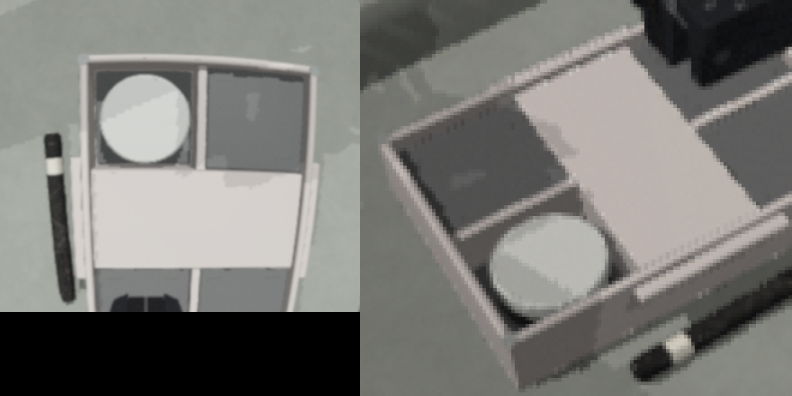

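The case (145,118 in the left crop) is centred in the cell and looks flat. A light press on its top will check the height and seat the cover.

```bash
python3 -m handwheel '[[[-0.04,0.02,-0.001,0,0,0],[-0.08,0.05,-0.001,0,0,0],[-0.086,0.08,-0.001,0,0,0],[-0.086,0.098,-0.001,0,0,0],[-0.086,0.103,-0.001,0,0,0],[-0.086,0.1065,-0.001,0,0,0],[-0.086,0.1075,-0.001,0,0,0],[-0.086,0.1075,-0.001,0,0,0],[-0.086,0.1075,-0.001,0,0,0]]]';python3 -m handwheel '[[[0,-0.01,0,0,0,0],[0,-0.05,0,0,0,0],[0.02,-0.1,0,0,0,0],[0.08,-0.12,0,0,0,0],[0.1,-0.12,0,0,0,0],[0.1,-0.12,0,0,0,0],[0.1,-0.12,0,0,0,0]]]'; python3 - <<'E'
from h import *
save('wrist','w6.png');save('scene','s6.png');cv2.imwrite('pics/c6.png',np.vstack([cv2.imread('pics/w6.png')[0:260],cv2.imread('pics/s6.png')[100:310]]))
E
```

```text
clock: 14.13
tool_pos: [0.4895, 0.1496, 0.0318]
eef_rot: [-0.485, 0.516, -0.513, 0.485]
contact_force: [-7.6, 5.8, 17.4]
opening: 0.006
clock: 14.72
tool_pos: [0.4858, 0.0415, 0.1514]
eef_rot: [0.482, -0.517, 0.519, -0.481]
contact_force: [1.2, 0.7, 0.3]
opening: 0.006
```

View pics/c6.png

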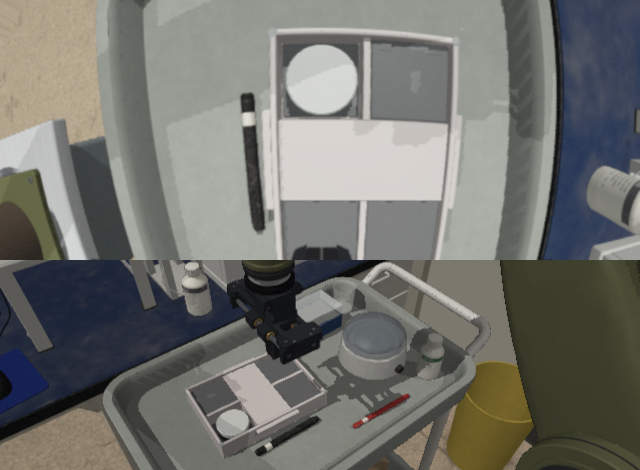

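The case top stopped the fingers at z = 31.8 mm (32 expected when seated). It is flat and centred, the other things haven't moved, and the arm is clear.

```bash
python3 -c "
from h import *
print(job.finish_job(), r.get_state()['clock'])"
```

```text
the job is handed in; nothing more can be done
the job is handed in; nothing more can be done
```

The loose case is lying flat in cell 0 (left near), the empty cell, and I've handed the job in; it reports no verdict.

- **Finding the cell:** Covers 2, 3 and 1 each stopped after about 2 mm. Cover 0 went down to z = 8.3 mm, on the floor, while the case was still in its starting place.
- **Moving the case:** I gripped it lightly and slid it along the lane until it lined up with the cell. I then released it and pushed it in with two part-open fingers behind it, keeping it on the lane throughout.
- **Last checks:** A light press on the case met its top at z = 31.8 mm, against 32 mm when fully seated. The final pictures show it flat and centred in the cell, the other things where they were, and the arm clear after about 15 s.
- **Disagreements:** The wrist camera placed the crate about 3 mm away from where the top and scene cameras did. I aimed in between, which was within the cell's clearance. The wrist force also reached 58 N on the first press (limit 120 N), so I made the later presses gentler; they peaked at 45 N.

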